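# Hold the bag clip gaping over the recipe card

## Task

Pinch the handles of the steel spring clip that stands on the pull-out tray so its jaws spread wide open, lift it, and bring the gaping jaws down over the middle of the recipe card's top edge, lined up with the card, so that the edge sits about 15 mm up between the jaws and nothing of the clip touches the card. Finish like that: keep holding the clip squeezed wide open around the card edge, carried only by the gripper, so that someone can slip a second card in. Do not shift the card's block or the other things on the tray.

Things in the scene. Friction and masses are not known exactly. Their poses are not given: they have to be found in the camera images.
- clip: Plain steel spring clip (bag clip), 55 g, 82 mm tall: two mirrored halves on a cross pin; starts standing on the tray on its shut jaw tips, handles up, yaw within 0.7 rad, anywhere along the tray. The body is the +y half. Origin: lower inner edge of its jaw, at the start the centre of the clip's underside; x along the hinge pin, y from half to half, z up.
- clip_pin (a point): Centre of the hinge pin, 42 mm above the jaw tips; axes of clip. Pinched fully, to the stop, the outer handle faces are parallel and 25 mm apart with the pin midway between them, each half has turned 0.30 rad, and the jaw tips' inner edges are 25 mm apart and 40 mm below the pin; the gap narrows evenly to nothing at the pin.
- handle_a (a point): Outer face of the +y half's handle, a flat plate 28 mm wide (x), 4 mm thick, 42 mm long, 63 mm above the jaw tips. Shut, the handles slope outwards 0.30 rad: over their outer faces 31 mm at 50 mm above the tips, 39 mm here, 50 mm at the top. Pinching them together along y, best 60 to 75 mm above the tips, swings both jaws apart.
- handle_b (a point): The same point on the -y half's handle.
- clip_spring (a joint): Opening angle between the clip's two halves: 0 = jaws shut (start), 0.60 rad = fully open at the stop. The spring always shuts it: about 5 N on each handle to begin opening, about 10 N at the stop; more force only presses against the stop.
- jaw_a (a point): Lower inner edge (tip), mid-length, of the +y half's jaw (jaws 50 mm long in x, 9 mm thick, 34 mm high), the origin of clip; axes of that half: the jaw's flat inner face is y = 0 with the jaw on the +y side, z up along the jaw.
- jaw_b (a point): Lower inner edge (tip), mid-length, of the -y half's jaw; axes of that half: inner face y = 0 with the jaw on the -y side, z up along the jaw.
- recipe_card: White stiff recipe card standing upright in a dark wooden block, one loose piece of 0.28 to 0.46 kg. Origin: centre of the block's underside; x along the card, y across its faces, z up. Block 110 x 34 x 24 mm high; card 100 mm wide (x), 4 mm thick (y), its top edge 100 mm above the origin. Start yaw up to 0.7 rad either way, anywhere along the tray.
- card_edge (a point): Middle of the card's top edge; axes as recipe_card.
- tray: Fixed narrow wooden tray, 220 (x) x 780 mm (y), on a runner, coming out of the cupboard at +y. Origin on the work surface under its middle. Its inner floor is 20 mm above the work surface; rim 18 mm above that floor on three sides, 10 mm thick, open at the -y end.
- dabba: Bystander: eight-sided steel tin with lid, 102 mm across, 86 mm tall with its knob. Origin: centre of underside.
- pot1: Bystander: ceramic pinch pot, 60 mm across, 28 mm tall. Origin: centre of underside.
- pot2: Bystander: second ceramic pinch pot, the same size.
- shaker: Bystander: glass salt shaker with steel cap, 42 mm across, 68 mm tall. Origin: centre of underside.
Mind the look-alikes: they are no part of the job. Of the things that look like the recipe_card, the largest one is meant.

How it is judged:
On the way:
1. the clip is pinched open and lifted clear of the tray (height (world z) of jaw_a above 0.05 m and value of joint clip_spring above 0.3 rad and contact force between the fingers and clip above 2 N and contact force between clip and tray below 0.3 N), for 0.2 s.
At the end, for the whole second after the job is handed in: Clip gripped, still, over 0.45 rad open, touching nothing else (under 0.3 N); middle of the card's top edge between the jaws, 7 mm or more above both tips, 2 mm or more from both inner faces, within 20 mm of the clip's middle; aligned within 0.2 rad; card upright (value of joint clip_spring above 0.45 rad and contact force between the fingers and clip above 2 N and y of card_edge in the frame of jaw_a below -0.002 m and y of card_edge in the frame of jaw_b above 0.002 m and z of card_edge in the frame of jaw_a above 0.007 m and z of card_edge in the frame of jaw_b above 0.007 m and x of card_edge in the frame of jaw_a between -0.02 and 0.02 m and angle between the x axis of jaw_a and the x axis of recipe_card, either way round below 0.2 rad and angle between recipe_card's own z axis and vertical below 0.05 rad and linear speed of clip below 0.03 m/s and contact force between clip and recipe_card below 0.3 N and contact force between clip and tray below 0.3 N and contact force between clip and dabba below 0.3 N and contact force between clip and pot1 below 0.3 N and contact force between clip and pot2 below 0.3 N and contact force between clip and shaker below 0.3 N); the arm keeps its last pose, push and grip.
It fails at once if the card's block is shifted more than 15 mm (distance of recipe_card from where it was at the start of the episode above 0.015 m).
It fails at once if another thing on the tray is shifted more than 20 mm or tipped (distance of any of dabba, pot1, pot2, shaker from where it was at the start of the episode above 0.02 m or angle between any of dabba, pot1, pot2, shaker's own z axis and vertical above 0.4 rad).
It also fails if it takes over 35 s, if anything falls off the work surface, if the arm or the gripper's body presses on something with over 40 N, if the wrist force passes 120 N, or if a joint passes its speed limit or range.

## Robot

A 6-joint arm with a two-finger parallel gripper is mounted at the origin on the work surface. World frame = base frame: x ahead of the robot, y to its left, z up, the work surface at z = 0. Lengths are in m, angles in rad, forces in N, time in s.
With the tool pointing down it reaches from about 0.35 to 0.85 m from the base axis. Payload 8.1 kg.
Tool frame: the origin (TCP) lies at the centre of the arm's flange, where the gripper is bolted on; the fingertips stand 186 mm ahead of it and the grasp point (between the pads) lies 167 mm ahead of it; z points along the fingers, y is the direction in which the jaws open and shut (so a half turn about z gives the same grasp; the last joint's range is limited). The gripper opens to 93 mm and grips with 3 to 60 N. Pads are 15 mm wide; open, the fingers measure 128 mm over their backs; the gripper's body (75 mm by 188 mm) begins 65 mm behind the grasp point.
Start: joints at [-0.085, 0.13, 1.488, -0, 1.523, -0.085], TCP at [0.6, 0, 0.405] pointing down, gripper open.
Joint ranges: [-2.96, 2.96], [-0.89, 2.26], [0.02, 2.5], [-1.34, 4.48], [0, 2.73], [-2.66, 2.66]. Speed limits (rad/s): [2.39, 2.39, 2.79, 3.14, 3.14, 3.14].

## Interface

Orientations are given as a rotation vector (axis times angle).
In Python, from plant import robot, viewer, order gives the robot as it stands.
- The arm moves only by the tool apply_moves, never from a script. Its argument "deltas" is a list of rows, each a list of 3 entries, a list of its own where there are three numbers: the finger opening in mm, from 0 to 93, then the shift along the tool's x, y, z in mm, then the turn about the tool's z in rad. In form: [[grip, [dx, dy, dz], yaw], ...]. A call has 1 to 5 rows; each row shifts and turns the commanded pose from where the row before left it, along the tool's axes as they then stand; what a row does not reach is not made up. A row lasts 1/8 s, in which the tool goes at most 62.5 mm and 10.7 degrees, less where a joint would pass 70% of its speed; a pose out of reach is approached as far as the arm can. A call is refused whole if a number of a shift passes 62.5 or a number of a turn 0.188, either way. A call with a gripper value outside its range is refused whole. The fingers move at their own pace and stop on an object; "grip_force" is the grip in N (left out, the last holds). Time passes only in rows, so rows that do not move let the fingers close. It gives the time, the measured TCP pose, the force and the opening at its end, in the units of the state.
- robot.read_state(): the state, without advancing time (a new reading comes with each control period).
- viewer.read_camera(name): name is "scene" or "side" or "wrist"; returns the picture (400x640x3 uint8, blue, green, red); there is no depth.
- viewer.get_calibration(name): a dict with "fx", "fy", "cx", "cy" (pixels), "R" (3x3) and "t" (3): a world point X has camera coordinates R X + t. Camera axes: x right, y down, z forward; pixel columns grow to the right and rows downward; lengths in m; the calibration is good to about 2 mm. The wrist camera is an equidistant fisheye: a pixel r from the principal point sees the ray r / f radians off the axis. A picture is of the moment at which its call begins: read the wrist's pose just before it. get_calibration takes no time and is no camera call; for the wrist camera it gives the pose at the moment of the call.
- order.close_job(): hands the job in, once; it reports no verdict.
The state is a dict: "t": time; "q": joint angles; "dq": joint speeds; "joint_torque": joint torques, N m; "tool_pos": TCP position; "orientation": TCP orientation; "force": force on the tool from outside, world axes, zero at the start; "wrist_torque": the same for the moment, N m; "opening": finger opening in m.
Only numpy, scipy, OpenCV 4.12 (cv2) and the standard library are available. Lean on these libraries where they do the work, as an engineer would, in place of code of your own. Each camera call takes 0.05 s, during which the arm holds its last target. There are 200 camera calls.

## Working session

There is one attempt and no reset: what is moved stays moved. The work goes in short steps, Python scripts to look and compute and a tool call to move; the robot and the scene stay as the last step left them, time stands still between calls to the robot, and variables do not carry over. Pictures are saved under pics/ and viewed, about 8 in all and at most 12, crops included, and the job is handed in when it is done.

Besides the shell and the picture viewer there is one more tool, called after "Call:" by a JSON object that holds its "name" and its "arguments". apply_moves: Moves the arm, as the interface text tells. Its arguments: {"type":"object","properties":{"deltas":{"type":"array"},"grip_force":{"type":"number"}},"required":["deltas"]}

```bash
ls; mkdir -p pics; python3 - <<'E'
from plant import robot, viewer, order
import cv2
s=robot.read_state();print(s)
for n in ("scene","side","wrist"):
    cv2.imwrite(f"pics/{n}0.png",viewer.read_camera(n))
    c=viewer.get_calibration(n);print(n,c)
E
```

```text
pics
{'t': 0.0, 'q': array([-8.53917808e-02,  1.31143211e-01,  1.48926700e+00,  1.02903858e-05,
        1.52299149e+00, -8.54002394e-02]), 'dq': array([-0.00154106, -0.00025565,  0.00036137, -0.00175311,  0.00037963,
       -0.00168095]), 'joint_torque': array([-1.61290725e-03, -5.59853125e+01, -4.91755986e+01,  7.67333270e-02,
        3.59135563e-02, -2.97389461e-04]), 'tool_pos': array([5.99773744e-01, 4.86153899e-05, 4.03704605e-01]), 'orientation': array([-2.22044920e+00, -2.22046687e+00,  1.81750029e-03]), 'force': array([ 0.07606616, -0.69714071,  0.14136222]), 'wrist_torque': array([-0.06824515,  0.03126347, -0.0218057 ]), 'opening': 0.09311481104796193}
scene {'fx': 419.0525173689165, 'fy': 419.0525173689165, 'cx': 318.31521337911863, 'cy': 202.05119777841566, 'R': array([[-0.75303258,  0.65798247,  0.00100377],
       [ 0.50911783,  0.58362846, -0.63259533],
       [-0.41682247, -0.47585385, -0.77448186]]), 't': array([ 0.34414237, -0.18820159,  1.10226017])}
side {'fx': 441.44666546514173, 'fy': 441.44666546514173, 'cx': 321.0842337850071, 'cy': 201.12770709433164, 'R': array([[ 0.98105419, -0.19276827,  0.01931523],
       [-0.13525883, -0.75290779, -0.64407678],
       [ 0.13870016,  0.62926167, -0.76471695]]), 't': array([-0.45224667,  0.14157298,  0.89935724])}
wrist {'fx': 309.70691628693146, 'fy': 309.70691628693146, 'cx': 316.9796724196794, 'cy': 200.744812174734, 'R': array([[ 9.99994854e-01,  5.32964824e-04, -3.16352892e-03],
       [ 1.33337141e-03, -9.65944505e-01,  2.58745889e-01],
       [-2.91789092e-03, -2.58748775e-01, -9.65940245e-01]]), 't': array([-0.59833128, -0.03017331,  0.39109609])}
```

View pics/scene0.png

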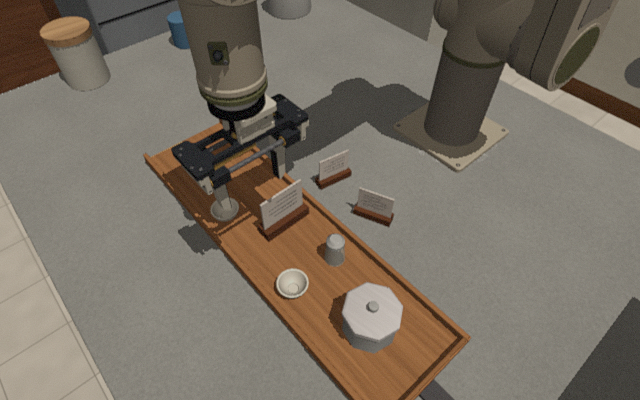

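View pics/side0.png

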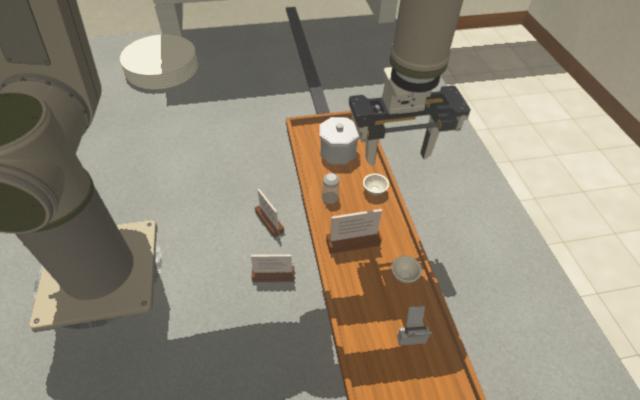

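View pics/wrist0.png

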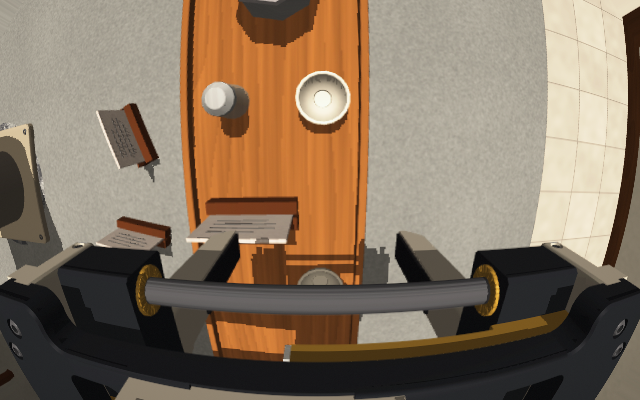

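Scene: three card stands. The one on the tray is at side (355,232) and scene (284,210). Two smaller ones stand off the tray at side (269,212) and (272,266). The tray one is clearly the largest, so I take it as the recipe card. The clip stands at side (413,328), with a pot at side (406,268). Next I enlarge the card and the clip.

```bash
cat > h.py <<'E'
import numpy as np, cv2
from plant import robot, viewer, order
def ray(n,uv,c=None):
    c=c or viewer.get_calibration(n); u,v=uv
    x=(u-c['cx'])/c['fx']; y=(v-c['cy'])/c['fy']
    if n=='wrist':
        r=np.hypot(x,y); d=np.array([np.sin(r)*x/r,np.sin(r)*y/r,np.cos(r)])
    else: d=np.array([x,y,1.])
    return -c['R'].T@c['t'], c['R'].T@d
def onz(n,uv,z,c=None):
    o,d=ray(n,uv,c); return o+d*(z-o[2])/d[2]
def proj(n,X,c=None):
    c=c or viewer.get_calibration(n); p=c['R']@np.asarray(X,float)+c['t']
    if n=='wrist':
        r=np.hypot(p[0],p[1]); th=np.arctan2(r,p[2]); q=p[:2]/r*th
    else: q=p[:2]/p[2]
    return np.array([c['cx']+c['fx']*q[0],c['cy']+c['fy']*q[1]])
def crop(src,x,y,w,h,s):
    return cv2.resize(src[y:y+h,x:x+w],None,fx=s,fy=s,interpolation=cv2.INTER_CUBIC)
E
python3 - <<'E'
from h import *
a=cv2.imread('pics/side0.png')
L=crop(a,315,195,80,70,5); R=crop(a,380,290,80,70,5)
T=np.hstack([L,R])
b=cv2.imread('pics/scene0.png'); B=cv2.copyMakeBorder(crop(b,250,170,70,50,5),0,0,0,450,cv2.BORDER_CONSTANT)
cv2.imwrite('pics/c1.png',np.vstack([T,B]))
E
```

```text
(no output)
```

View pics/c1.png

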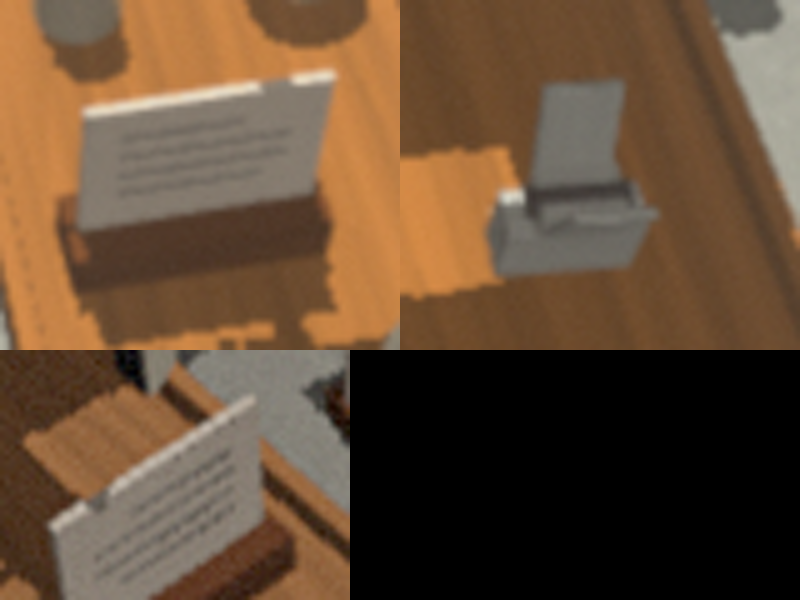

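The crop confirms a full-width white card with its top edge running side (331.9,216.9) to (382,210.1). The clip's jaw bottom front edge runs side (400,345) to (426.4,343.6), and its far handle top runs (409,306.6) to (424.6,306).

```bash
python3 - <<'E'
from h import *
def edge(n,p,q,z):
    a,b=onz(n,p,z),onz(n,q,z); d=b-a
    print(n,z,a.round(4),b.round(4),'mid',((a+b)/2).round(4),'len',np.linalg.norm(d).round(4),'yaw',np.arctan2(d[1],d[0]).round(3))
edge('side',(331.9,216.9),(382,210.1),.12)
edge('scene',(301,179.6),(260.4,205),.12)
edge('side',(400,345),(426.4,343.6),.02)
edge('side',(409,306.6),(424.6,306),.102)
edge('side',(414.4,335),(431,332.4),.102)
print('pot2',onz('side',(405,280),.02),'pot1',onz('side',(376,195),.02),'shaker',onz('side',(331,205),.02),onz('wrist',(317,160),.02))
E
```

```text
side 0.12 [ 0.472  -0.0397  0.12  ] [ 0.5718 -0.0406  0.12  ] mid [ 0.5219 -0.0401  0.12  ] len 0.0998 yaw -0.009
scene 0.12 [ 0.4719 -0.0352  0.12  ] [ 0.5706 -0.0357  0.12  ] mid [ 0.5213 -0.0355  0.12  ] len 0.0988 yaw -0.005
side 0.02 [ 0.5515 -0.2703  0.02  ] [ 0.5991 -0.2767  0.02  ] mid [ 0.5753 -0.2735  0.02  ] len 0.048 yaw -0.132
side 0.102 [ 0.5643 -0.2385  0.102 ] [ 0.5908 -0.2423  0.102 ] mid [ 0.5776 -0.2404  0.102 ] len 0.0268 yaw -0.143
side 0.102 [ 0.5569 -0.2882  0.102 ] [ 0.5851 -0.289   0.102 ] mid [ 0.571  -0.2886  0.102 ] len 0.0282 yaw -0.028
pot2 [ 0.60184992 -0.14512528  0.02      ] pot1 [0.60569143 0.08090069 0.02      ] shaker [0.49716828 0.06999392 0.02      ] [0.59840844 0.02475882 0.02      ]
```

Both cameras agree: card mid about (0.521,-0.038) with yaw about 0, clip about (0.575,-0.2645) with yaw about -0.12. I move over the clip, turn the jaws onto its y axis, then take a close wrist look.

Call:
{"name": "apply_moves", "arguments": {"deltas": [[93, [-53, -5, 0], 0], [93, [-53, -5, 0], 0], [93, [-53, -5, 0], 0], [93, [-53, -5, 0], 0], [93, [-52, -5, 0], 0]], "grip_force": 30}}

```text
t: 0.78
tool_pos: [0.5745, -0.2656, 0.4044]
orientation: [-2.221, -2.221, 0.0]
force: [0.2, 0.4, -1.0]
opening: 0.0931
```

Call:
{"name": "apply_moves", "arguments": {"deltas": [[93, [0, 0, 0], -0.182], [93, [0, 0, 0], -0.182], [93, [0, 0, 0], -0.182], [93, [0, 0, 0], -0.182], [93, [0, 0, 0], -0.182]]}}

```text
t: 1.4
tool_pos: [0.5749, -0.2639, 0.4042]
orientation: [-1.01, -2.974, -0.0]
force: [-0.6, 0.1, -0.1]
opening: 0.0933
```

Call:
{"name": "apply_moves", "arguments": {"deltas": [[93, [0, 0, 0], -0.182], [93, [0, 0, 0], -0.182], [93, [0, 0, 0], -0.177], [93, [0, 0, 0], 0], [93, [0, 0, 0], 0]]}}

```text
t: 2.02
tool_pos: [0.575, -0.264, 0.4045]
orientation: [-0.194, -3.135, -0.0]
force: [0.2, -0.5, -0.2]
opening: 0.093
```

```bash
python3 - <<'E'
from h import *
import pickle
c=viewer.get_calibration('wrist'); a=viewer.read_camera('wrist'); pickle.dump(c,open('w1.pkl','wb'))
cv2.imwrite('pics/w1.png',a)
s=robot.read_state();print(s['tool_pos'],s['orientation'],s['t'],s['force'])
print(proj('wrist',(.575,-.2645,.062),c))
b=viewer.read_camera('scene'); cv2.imwrite('pics/s1.png',b)
E
```

```text
[ 0.57496907 -0.26395642  0.40455295] [-1.93323059e-01 -3.13534122e+00 -2.31785146e-04] 2.075 [-0.53604691  0.86425357 -0.07495044]
[315.822635   188.47428586]
```

View pics/w1.png

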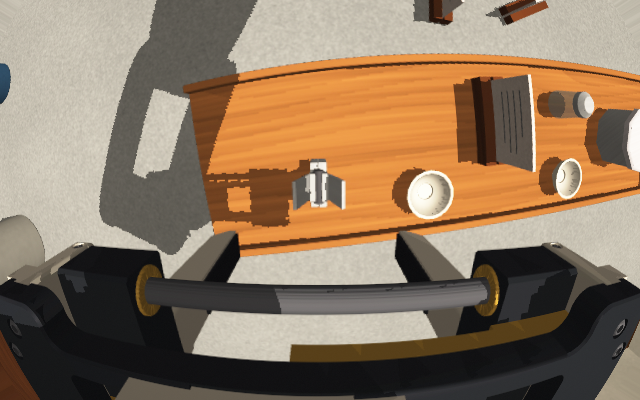

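The wrist view shows the clip at about (318,186), aligned with the image, with its handle tops left and right near (294,195) and (344,194). I enlarge it.

```bash
python3 - <<'E'
from h import *
cv2.imwrite('pics/w1c.png',crop(cv2.imread('pics/w1.png'),280,150,80,70,8))
E
```

```text
(no output)
```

View pics/w1c.png

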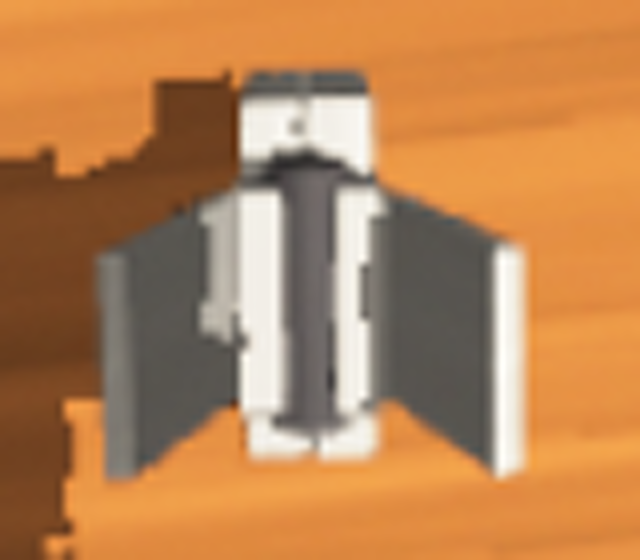

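```bash
python3 - <<'E'
from h import *
import pickle
c=pickle.load(open('w1.pkl','rb'))
f=lambda u,v,z:onz('wrist',(280+(u+.5)/8-.5,150+(v+.5)/8-.5),z,c)
P=[f(97,253,.102),f(108,480,.102),f(525,243,.102),f(523,477,.102)]
for p in P: print(p.round(4))
for a,b in((0,1),(2,3)): d=P[b]-P[a]; print(np.linalg.norm(d),np.arctan2(d[1],d[0]))
d=P[2]+P[3]-P[0]-P[1]; print('gap',np.linalg.norm(d)/2,'yaw across',np.arctan2(d[1],d[0])-np.pi/2,'mid',sum(P)/4)
# card top edge in wrist (view pixels)
a,b=onz('wrist',(531,75),.12,c),onz('wrist',(534,171),.12,c);d=b-a
print(a,b,(a+b)/2,np.linalg.norm(d),np.arctan2(d[1],d[0]))
print(c['R'].T@[0,1,0], -c['R'].T@c['t'])
E
```

```text
[ 0.5564 -0.2847  0.102 ]
[ 0.5839 -0.2873  0.102 ]
[ 0.5614 -0.2351  0.102 ]
[ 0.5896 -0.2382  0.102 ]
0.02753525967658577 -0.09564991642176858
0.028358174891036012 -0.10945350825519286
gap 0.04960775969000507 yaw across -0.10756051822528301 mid [ 0.57281205 -0.26133429  0.102     ]
[ 0.47060997 -0.03492473  0.12      ] [ 0.56929888 -0.03617629  0.12      ] [ 0.51995442 -0.03555051  0.12      ] 0.0986968390542467 -0.012681173248642067
[ 0.95910171 -0.11887697  0.25688943] [ 0.50356973 -0.25441915  0.38427145]
```

Wrist measurement: handle span 49.6 mm (50 expected), plate width 28 mm, clip yaw -0.105, centre about (0.5735,-0.262). I correct slightly and descend 150 mm.

Call:
{"name": "apply_moves", "arguments": {"deltas": [[93, [1.7, 1.8, 40], -0.018], [93, [0, 0, 50], 0], [93, [0, 0, 40], 0], [93, [0, 0, 20.5], 0], [93, [0, 0, 0], 0]], "grip_force": 30}}

```text
t: 2.75
tool_pos: [0.573, -0.2617, 0.2528]
orientation: [-0.161, -3.135, -0.002]
force: [0.3, 0.4, 0.5]
opening: 0.0929
```

```bash
python3 - <<'E'
from h import *
a=viewer.read_camera('side'); b=viewer.read_camera('wrist')
cv2.imwrite('pics/g.png',np.hstack([crop(a,360,240,120,140,3.4)[:476],crop(b,220,110,190,238,2)]))
s=robot.read_state();print(s['tool_pos'],s['orientation'],s['t'],s['force'])
E
```

```text
[ 0.5742485  -0.26238594  0.25607935] [ 1.60363878e-01  3.13535595e+00 -1.64760749e-03] 2.85 [ 0.10675155  0.51270729 -0.10283729]
```

View pics/g.png

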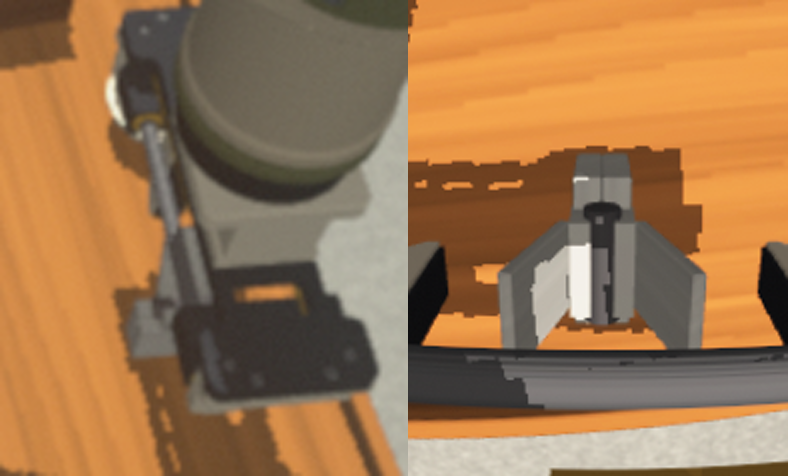

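The clip is centred between the fingers: handles at 500/703, finger edges about 440/762 in the crop. I close.

Call:
{"name": "apply_moves", "arguments": {"deltas": [[45, [0, 0, 0], 0], [30, [0, 0, 0], 0], [0, [0, 0, 0], 0], [0, [0, 0, 0], 0], [0, [0, 0, 0], 0]], "grip_force": 30}}

```text
t: 3.48
tool_pos: [0.5736, -0.2621, 0.2545]
orientation: [0.16, 3.137, -0.001]
force: [-1.4, -1.8, 14.1]
opening: 0.0475
```

Call:
{"name": "apply_moves", "arguments": {"deltas": [[0, [0, 0, 0], 0], [0, [0, 0, 0], 0], [0, [0, 0, 0], 0]]}}

```text
t: 3.85
tool_pos: [0.5742, -0.2626, 0.2559]
orientation: [0.16, 3.135, -0.003]
force: [-0.4, -1.2, 7.5]
opening: 0.0244
```

The opening of 24.4 mm means the clip is pinched to the stop. I lift.

Call:
{"name": "apply_moves", "arguments": {"deltas": [[0, [0, 0, -10], 0], [0, [0, 0, -30], 0], [0, [0, 0, -50], 0], [0, [0, 0, -50], 0], [0, [0, 0, 0], 0]]}}

```text
t: 4.47
tool_pos: [0.5745, -0.2624, 0.4005]
orientation: [0.159, 3.129, -0.006]
force: [-0.7, -0.5, -0.1]
opening: 0.0243
```

```bash
python3 - <<'E'
from h import *
import pickle
c=viewer.get_calibration('wrist'); b=viewer.read_camera('wrist'); a=viewer.read_camera('side'); pickle.dump(c,open('w2.pkl','wb'))
cv2.imwrite('pics/w2.png',b);cv2.imwrite('pics/sd2.png',a)
cv2.imwrite('pics/l.png',np.vstack([crop(b,220,130,200,150,4)]))
s=robot.read_state();print(s['tool_pos'],s['orientation'],s['t'],s['force'],s['opening'])
E
```

```text
[ 0.57351886 -0.26186628  0.39451793] [ 1.59587605e-01  3.13702085e+00 -2.33650983e-04] 4.575 [-0.69848416  0.13229421 -1.12988696] 0.024761916936672224
```

View pics/l.png

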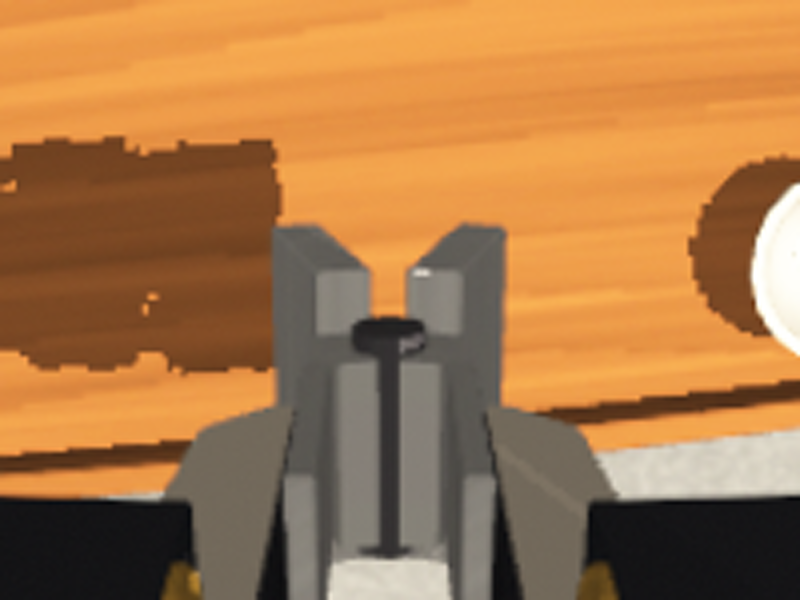

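The clip hangs open symmetrically in the gripper: jaw outer tips at crop (275,228) and (505,228), pin end at (388,335). I carry it over the card at this height.

Call:
{"name": "apply_moves", "arguments": {"deltas": [[0, [0, 0, -5], -0.092], [0, [12, 50, 0], 0], [0, [14, 60, 0], 0], [0, [14, 60, 0], 0], [0, [14, 55, 0], 0]]}}

```text
t: 5.2
tool_pos: [0.5204, -0.0345, 0.3966]
orientation: [-0.015, -3.137, -0.001]
force: [-0.2, 0.6, -0.6]
opening: 0.0245
```

Call:
{"name": "apply_moves", "arguments": {"deltas": [[0, [0, 0, 0], 0], [0, [0, 0, 0], 0]]}}

```text
t: 5.45
tool_pos: [0.5214, -0.0364, 0.3976]
orientation: [-0.014, -3.139, 0.0]
force: [0.4, -0.5, -0.7]
opening: 0.0247
```

```bash
python3 - <<'E'
from h import *
import pickle
from scipy.optimize import brentq
c2=pickle.load(open('w2.pkl','rb'))
def sep(L,R,c,w):
    (o,a),(_,b)=ray('wrist',L,c),ray('wrist',R,c)
    # both at equal world z
    f=lambda z:np.linalg.norm((o+a*(z-o[2])/a[2])-(o+b*(z-o[2])/b[2]))-w
    z=brentq(f,-.2,.35); return z,onz('wrist',L,z,c),onz('wrist',R,z,c)
print('tips w2 (tool z .3945):',sep((288.7,186.7),(346.3,186.7),c2,.0422))
c=viewer.get_calibration('wrist'); b=viewer.read_camera('wrist'); a=viewer.read_camera('side'); d=viewer.read_camera('scene');pickle.dump(c,open('w3.pkl','wb'))
for n,i in(('w3',b),('sd3',a),('sc3',d)): cv2.imwrite(f'pics/{n}.png',i)
cv2.imwrite('pics/m.png',np.hstack([crop(b,240,120,160,140,2.5)[:350],crop(a,310,130,100,140,2.5)[:350],crop(d,240,120,60,140,2.5)[:350]]))
s=robot.read_state();print(s['tool_pos'],s['orientation'],s['t'],s['force'],s['opening'])
E
```

```text
tips w2 (tool z .3945): (0.15891605067327022, array([ 0.5507846 , -0.28100087,  0.15891605]), array([ 0.55500824, -0.23901277,  0.15891605]))
[ 0.52183591 -0.0375784   0.39845267] [-1.77621427e-02 -3.14022535e+00  1.00120594e-04] 5.6 [-0.41005875  0.29518311 -0.32308606] 0.024949440076445784
```

View pics/m.png

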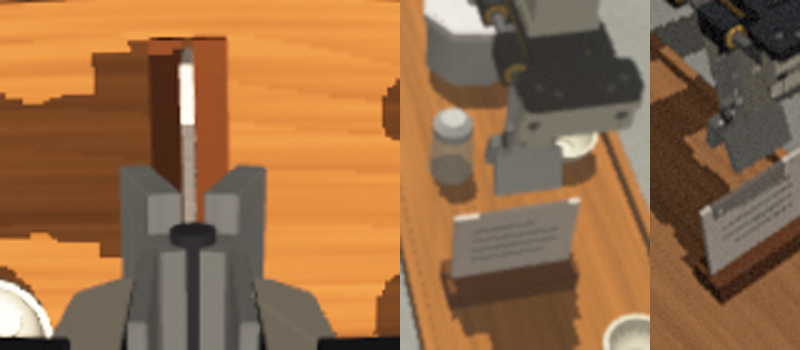

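The wrist view shows the card's top edge, a white line near crop x=187 from y=47 to 220, passing between the jaw outer tips at crop 121 and 265. In the side view the clip is above the card with a clear gap.

```bash
python3 - <<'E'
from h import *
import pickle
c=pickle.load(open('w3.pkl','rb')); im=cv2.imread('pics/w3.png')
for r in (142,150,158,168,180,190,200): print(r, im[r,306:324].sum(1)//3)
F=lambda u,v:(240+(u+.5)/2.5-.5,120+(v+.5)/2.5-.5)
print('card',onz('wrist',F(187,48),.12,c),onz('wrist',F(188,150),.12,c))
print('tips',onz('wrist',F(120.5,167),.1605+.0027,c),onz('wrist',F(265,167),.1605+.0027,c))
a,b=onz('side',(310+455/2.5-160,130+217/2.5),.12),onz('side',(310+(579-400)/2.5,130+199/2.5),.12)
print('side card',a,b)
print('side tip pts', onz('side',(310+(494-400)/2.5,130+194/2.5),.163),onz('side',(310+(561-400)/2.5,130+188/2.5),.163))
E
```

```text
142 [ 46  45  46  45  44  44  65  93 105 105 112 106  93  93  93  93  93  94]
150 [ 44  43  44  45  44 137 227 250 250 250 232 166  94  92  92  93  93  93]
158 [ 43  43  44  43  43  87 216 251 251 251 245 202  98  92  91  91  91  90]
168 [ 43  42  42  42  43  42 210 251 251 251 251 224  90  91  90  90  91  90]
180 [ 42  42  42  43  42  42  86 131 153 153 152 128  95  90  90  90  90  91]
190 [ 43  43  43  43  42  43  70 115 157 157 157 128  93  90  90  90  90  91]
200 [129 130 131 132 130 126 108 104 156 156 157 140 112  89  89  98 119 129]
card [ 0.46432561 -0.03725712  0.12      ] [ 0.49883743 -0.03725324  0.12      ]
tips [ 0.49525938 -0.05610597  0.1632    ] [ 0.49560316 -0.01508282  0.1632    ]
side card [ 0.47224528 -0.039456    0.12      ] [ 0.57137675 -0.03924306  0.12      ]
side tip pts [ 0.49618989 -0.05628022  0.163     ] [ 0.54617318 -0.05948457  0.163     ]
```

The card edge is at y about -0.037 and the clip's mid-plane at about -0.0356, so I shift -1.5 mm. Yaws agree (-0.011). I descend most of the way and then look.

Call:
{"name": "apply_moves", "arguments": {"deltas": [[0, [0, -1.5, 10], 0], [0, [0, 0, 15], 0], [0, [0, 0, 15], 0], [0, [0, 0, 8], 0], [0, [0, 0, 0], 0]]}}

```text
t: 6.22
tool_pos: [0.5214, -0.0379, 0.3501]
orientation: [-0.015, -3.14, -0.001]
force: [0.0, -0.3, 0.3]
opening: 0.0247
```

```bash
python3 - <<'E'
from h import *
import pickle
c=viewer.get_calibration('wrist'); b=viewer.read_camera('wrist'); a=viewer.read_camera('side'); d=viewer.read_camera('scene');pickle.dump(c,open('w4.pkl','wb'))
for n,i in(('w4',b),('sd4',a),('sc4',d)): cv2.imwrite(f'pics/{n}.png',i)
s=robot.read_state();print(s['tool_pos'],s['orientation'],s['t'],s['force'],s['opening'])
print(proj('side',(.5215,-.0565,.12)),proj('scene',(.5215,-.0375,.12)))
cv2.imwrite('pics/m4.png',np.vstack([crop(b,260,110,110,100,4)[:400],np.hstack([crop(a,325,175,110//2+5,50,4)[:200],crop(d,255,160,50,50,4)[:200]])]))
E
```

```text
[ 0.52194235 -0.03794985  0.35181868] [ 1.52218503e-02  3.14059273e+00 -2.65562863e-04] 6.375 [-0.0209596  -0.03326956 -0.34664458] 0.024891036625590734
[359.03113242 220.09823613] [280.47807433 191.44587636]
```

View pics/m4.png

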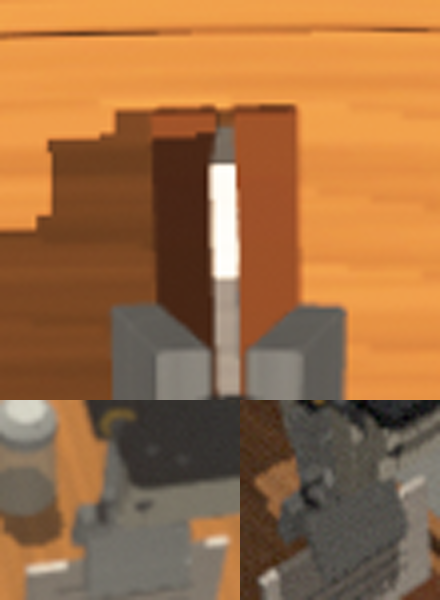

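```bash
python3 - <<'E'
from h import *
import pickle
from scipy.optimize import brentq
c=pickle.load(open('w4.pkl','rb'))
for y in (-.0575,-.0585,-.0595):
  for uv in((347,222),(372,220)):
    o,d=ray('side',uv); X=o+d*(y-o[1])/d[1]; print('side',y,X.round(4))
im=cv2.imread('pics/sd4.png').mean(2).astype(int)
for u in (350,358,366): print(u,im[206:230,u])
w=cv2.imread('pics/w4.png').mean(2).astype(int)
for r in (188,192,196): print(r,w[r,284:294],w[r,340:350])
for L,R in(((287.6,186.2),(345.9,186.2)),((288,186.2),(345.5,186.2))):
  f=lambda z:np.linalg.norm(onz('wrist',L,z,c)-onz('wrist',R,z,c))-.0422
  z=brentq(f,0,.2); print('wrist corner z',z,onz('wrist',L,z,c),onz('wrist',R,z,c))
print('card',onz('wrist',(260+223.5/4-.4,110+50),.12,c))
E
```

```text
side -0.0575 [ 0.4976 -0.0575  0.1209]
side -0.0575 [ 0.5474 -0.0575  0.1156]
side -0.0585 [ 0.4972 -0.0585  0.1223]
side -0.0585 [ 0.547  -0.0585  0.117 ]
side -0.0595 [ 0.4969 -0.0595  0.1236]
side -0.0595 [ 0.5466 -0.0595  0.1183]
350 [ 88 100 102 106 111 111 110 113 110 112 114 113 113 112 111 113 112 109
 102 106 115 110 103 112]
358 [112 112 111 110 110 112 111 111 111 112 113 112 112 111 113 112 102  96
 108 118 108 103 114 110]
366 [110 109 110 111 110 109 110 109 113 113 112 110 111 112 111 101 100 114
 116 110 108 116 112 108]
188 [75 75 76 81 92 96 95 91 90 91] [ 92  92  92  93  95  95 116 151 151 151]
192 [78 77 75 77 90 92 92 94 97 96] [ 95  94  91  92  92  99 120 147 147 147]
196 [78 77 78 81 90 92 92 93 94 93] [ 90  90  90  92  92  99 122 149 148 148]
wrist corner z 0.11134281792058778 [ 0.49609582 -0.05811186  0.11134282] [ 0.49648871 -0.01591369  0.11134282]
wrist corner z 0.10828327637094277 [ 0.49675261 -0.05811903  0.10828328] [ 0.49714549 -0.01592086  0.10828328]
card [ 0.47616723 -0.03768992  0.12      ]
```

The estimates of the tip height disagree somewhat. Dead reckoning gives 0.117, the side view about 0.116, and the wrist view 0.108–0.111. Going 10 mm lower puts the edge 13–21 mm up, which is safe in every case. I add a -0.7 mm lateral correction.

Call:
{"name": "apply_moves", "arguments": {"deltas": [[0, [0, -0.7, 4], 0], [0, [0, 0, 4], 0], [0, [0, 0, 2], 0], [0, [0, 0, 0], 0], [0, [0, 0, 0], 0]]}}

```text
t: 7.0
tool_pos: [0.5217, -0.0387, 0.3413]
orientation: [0.015, 3.141, -0.0]
force: [0.2, -0.8, -1.2]
opening: 0.0247
```

```bash
python3 - <<'E'
from h import *
import pickle
c=viewer.get_calibration('wrist'); b=viewer.read_camera('wrist'); a=viewer.read_camera('side');pickle.dump(c,open('w5.pkl','wb'))
for n,i in(('w5',b),('sd5',a)): cv2.imwrite(f'pics/{n}.png',i)
for _ in range(1):
  s=robot.read_state();print(s['tool_pos'],s['orientation'],s['t'],s['force'],s['opening'])
x=crop(b,270,120,90,75,4); y=crop(a,325,185,70,50,6)
x=cv2.copyMakeBorder(x,0,0,0,y.shape[1]-x.shape[1],cv2.BORDER_CONSTANT)
cv2.imwrite('pics/m5.png',np.vstack([x[:300],y[:300]]))
E
```

```text
[ 0.5217755  -0.03866648  0.34137505] [ 1.53536826e-02  3.14136480e+00 -8.66623880e-05] 7.1 [ 0.34234674 -0.10091311 -0.66658232] 0.024953374198679303
```

View pics/m5.png

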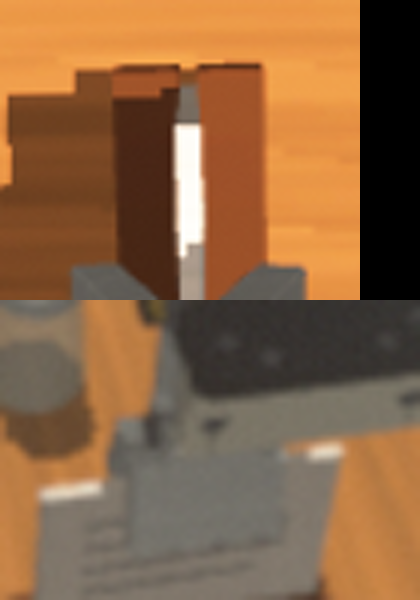

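```bash
python3 - <<'E'
from h import *
import pickle
c=pickle.load(open('w5.pkl','rb'))
for uv in((347,226.7),(359.2,225.8),(371,225)):
    o,d=ray('side',uv); X=o+d*(-.0588-o[1])/d[1]; print('side outer corner',X.round(4))
print('model side rows, tips .105:',proj('side',(.5215,-.0588,.1077)),'.108:',proj('side',(.5215,-.0588,.1107)),'card edge mid',proj('side',(.5215,-.0375,.12)))
F=lambda u,v:(270+(u+.5)/4-.5,120+(v+.5)/4-.5)
print('card',onz('wrist',F(188,170),.12,c),onz('wrist',F(191,240),.12,c))
print('tips',onz('wrist',F(72.5,266),.108,c),onz('wrist',F(305,266),.108,c))
E
```

```text
side outer corner [ 0.4981 -0.0588  0.1076]
side outer corner [ 0.5226 -0.0588  0.1046]
side outer corner [ 0.5466 -0.0588  0.1015]
model side rows, tips .105: [358.78338358 224.92110636] .108: [358.91522229 223.98186109] card edge mid [356.61320598 212.45883829]
card [ 0.47723932 -0.03776323  0.12      ] [ 0.48891814 -0.0373783   0.12      ]
tips [ 0.49568713 -0.05832876  0.108     ] [ 0.49606811 -0.01731487  0.108     ]
```

Side view: tips at about 0.102, so the edge is about 18 mm up (dead reckoning 13 mm, so 13–20 mm overall). Laterally, clip mid -0.0378 against card -0.0376, yaw within 0.01, no wrist force change. I settle and hand in.

Call:
{"name": "apply_moves", "arguments": {"deltas": [[0, [0, 0, 0], 0], [0, [0, 0, 0], 0], [0, [0, 0, 0], 0], [0, [0, 0, 0], 0]]}}

```text
t: 7.6
tool_pos: [0.5217, -0.0387, 0.3412]
orientation: [-0.015, -3.142, -0.0]
force: [-1.0, -1.2, -0.7]
opening: 0.0247
```

```bash
python3 -c "
from plant import robot,order
s=robot.read_state();print(s['tool_pos'],s['force'],s['opening'],abs(s['dq']).max())
print(order.close_job())"
```

```text
[ 0.52170739 -0.0386686   0.34122779] [-0.95955067 -1.17891614 -0.73312794] 0.024669220468329856 0.0022315390176246342
the job is handed in; nothing more can be done
None
```

I pinched the clip to its stop, lifted it, carried it over the tray's recipe card (the largest of the three) and lowered its open jaws over the middle of the top edge. The job was handed in at about 7.6 s, with the gripper still holding the clip open. No verdict was reported.

Last checks:
- **Clip open:** the finger opening read 24.7 mm, which is the 25 mm stop.
- **Sideways fit:** the clip's mid-plane was at y = -0.0378 m and the card at y = -0.0376 m. The angle between them was about 0.01 rad, and the clip's middle was within 2 mm of the card's middle.
- **Contact:** the wrist force was around 1–2 N, no more than its usual scatter. The arm was still, and the pictures showed the card upright with the jaws either side of it.
- **Depth (checks disagreed):** dead reckoning put the edge about 13 mm above the jaw tips, the side camera about 18 mm and the wrist camera about 20 mm. All three are above the required 7 mm and leave clearance on both sides of the card.

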